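# Hang up the lidded mug at the cobbler's bench

### The arm

A 6-joint arm with a two-finger parallel gripper is mounted at the origin on the work surface. World frame = base frame: x ahead of the robot, y to its left, z up, the work surface at z = 0. Lengths are in m, angles in rad, forces in N, time in s.
With the tool pointing down it reaches from about 0.25 to 0.85 m from the base axis. Payload 12.5 kg.
Tool frame: the origin (TCP) lies on the centre line of the jaws, within the pads' length; the fingertips stand 22 mm ahead of it and the grasp point (between the pads) lies 3 mm ahead of it; z points along the fingers, y is the line along which they close (so a half turn about z gives the same grasp; the last joint's range is limited). The gripper opens to 93 mm and grips with 3 to 60 N. Pads are 15 mm wide; open, the fingers measure 128 mm over their backs; the gripper's body (75 mm by 188 mm) begins 65 mm behind the grasp point.
Start: joints at [1.262, 0.351, 1.652, -0, 1.139, -0.085], TCP at [0.122, 0.536, 0.241] pointing down, gripper open.
Joint ranges: [-2.75, 2.75], [-0.79, 2.1], [0.01, 2.65], [-1.57, 4.71], [0.07, 3.14], [-2.87, 2.87]. Speed limits (rad/s): [2.22, 2.22, 2.79, 3.14, 3.14, 3.14].

### API

Orientations are given as a unit quaternion [w, x, y, z].
In Python, from rig import arm gives the robot as it stands. The module is installed in compiled form; this text tells all that it offers.
- The arm moves only by the tool jog_arm, never from a script. Its argument "rows" is a list of rows, each a list of 3 entries, a list of its own where there are three numbers: the turn, a rotation vector about the tool's x, y, z in rad, then the shift along the tool's x, y, z in mm, then the opening, from 0 (shut) to 1 (fully open). A call has 1 to 10 rows; each row shifts and turns the commanded pose from where the row before left it, along the tool's axes as they then stand; what a row does not reach is not made up. A row lasts 1/10 s, in which the tool goes at most 50 mm and 8.59 degrees, less where a joint would pass 70% of its speed; a pose out of reach is approached as far as the arm can. A call is refused whole if a number of a shift passes 50 or a number of a turn 0.15, either way. A call with a gripper value outside its range is refused whole. The fingers move at their own pace and stop on an object; "newtons" is the grip in N (left out, the last holds). Time passes only in rows, so rows that do not move let the fingers close. It gives the time, the measured TCP pose, the force, the opening and the grip force at its end, in the units of the state.
- arm.get_state(): the state, without advancing time (a new reading comes with each control period).
- arm.grab_frame(name): name is "scene" or "top" or "wrist"; returns the picture (400x640x3 uint8, red, green, blue); there is no depth.
- arm.get_calibration(name): a dict with "fov_y" (degrees; the focal length in pixels is half the picture's height over the tangent of half this angle, whatever the lens; pixels are square), "cx", "cy" (the principal point, pixels), "rvec" (rotation vector, rad) and "tvec" (3), from world to camera coordinates, as OpenCV has them. Camera axes: x right, y down, z forward; pixel columns grow to the right and rows downward; lengths in m; the calibration is good to about 2 mm. A picture is of the moment at which its call begins: read the wrist's pose just before it. get_calibration takes no time and is no camera call; for the wrist camera it gives the pose at the moment of the call.
- arm.hand_in(): hands the job in; it is judged then, once.
The state is a dict: "t": time; "joint_positions": joint angles; "dq": joint speeds; "tau": joint torques, N m; "position": TCP position; "orientation": TCP orientation; "contact_force": force on the tool from outside, world axes, zero at the start; "moment": the same for the moment, N m; "finger_gap": opening from 0.0 (shut) to 1.0 (fully open); "gripper_force": force on a finger pad.
Only numpy, scipy, OpenCV 4.12 (cv2) and the standard library are available. Lean on these libraries where they do the work, as an engineer would, in place of code of your own. Each camera call takes 0.05 s, during which the arm holds its last target. There are 200 camera calls.

### The job

The lidded steel mug has been pushed under the low bench shelf: draw it out towards the robot with its lid on, stand it upright on the open bench clear of the shelf and let go of it. Lift the lid off and lay it flat, knob up, on the cork mat, then hang the empty mug by its handle on the hook of the stand. Do not knock over or drop the mug or the lid, and leave the other things on the bench where they are.

Things in the scene. Friction and masses are not known exactly. Their poses are not given: they have to be found in the camera images.
- mug: Plain steel mug, 68 mm outside diameter, 85 mm high, wall 3 mm, 0.24 kg. On its -x side a handle of 10 mm round bar, centreline (x, z): (-34, 72), (-80, 75), (-55, 18), (-34, 16) mm: level top bar, outer bar sloping inwards. Origin: centre of its underside, z up its axis. It starts under the shelf, handle sticking out to the robot; body and lid cannot be taken from above there.
- mug_loop (a point): Centre of the opening of the mug's handle, at x = -48, z = 45 mm in the mug's frame. There the opening is 27 mm wide (along the mug's x, from the body) and 45 mm high (along z); it narrows to the handle's top outer corner. A hook passes through it along the mug's y. Axes as the mug's.
- lid: Loose steel lid on the mug: disc of 74 mm diameter, 4 mm thick, beneath it a boss of 54 mm diameter, 5 mm deep (4 mm play in the mouth), on top a cylindrical wooden knob, 20 mm diameter, 20 mm high. 0.06 kg. Origin: centre of the boss's underside, z towards the knob; disc top at z = 9 mm, knob from 9 to 29 mm. On the mug the origin is 80 mm above the mug's.
- shelf: Low plywood bench shelf, fixed: board 140 mm deep (x), 220 mm wide (y), underside at 120 mm, top at 132 mm, on 12 mm side walls; open in front (-x, towards the robot) and behind. Front edge of the board at x = -70 mm. Tins and a carton (up to 165 mm high) are kept on its far part. Origin on the bench, under its centre.
- stand: Hook stand, fixed: round base of 100 mm diameter, thin upright post of 12 mm diameter, and at its top, 210 mm above the bench, one hook pointing to -x: a level round rubber-covered arm of 9 mm diameter, 85 mm long, with its end turned up 12 mm. Origin: foot of the post, on the bench.
- hook_arm (a point): Middle of the hook's level arm, on its centreline, 45 mm in front of the post, 210 mm above the bench. Axes as the stand's: the hook points to -x.
- hook_tip (a point): Upturned end of the hook, on its centreline, 90 mm in front of the post, 222 mm above the bench (the round tip ends 4.5 mm above it).
- mat: Cork mat, fixed, 130 x 130 mm, 4 mm thick. Origin: centre of its underside.
- tin: Bystander: flat polish tin, 72 mm diameter, 30 mm high. Origin: centre of its underside.
- spool: Bystander: thread spool standing on end, 48 mm diameter, 50 mm high. Origin: centre of its underside.
- glue: Bystander: glue bottle, 44 mm diameter, 100 mm high. Origin: centre of its underside.
- hammer: Bystander: hammer lying on the bench, about 280 mm long along its x. Origin under its middle.
- cup: Bystander: white ceramic drinking mug, 72 mm diameter, 85 mm high, no lid. Origin: centre of its underside.
- jar: Bystander: glass jar with a cap, 64 mm diameter, 80 mm high. Origin: centre of its underside.
- last: Bystander: wooden shoe last, about 225 mm long (its x), 84 mm wide, 90 mm high. Origin under its middle.
There are look-alikes about, which are no part of the job. Of the things that look like the mat, take the one that is farthest to the robot's left at the start.

How it is judged:
On the way, in this order (a step that is already met when the one before it is completed fails the run):
1. the mug stands upright on the bench, its body wholly out from under the shelf on the robot's side, lid still on, let go (x of mug in the frame of shelf below -0.108 m and height (world z) of mug below 0.008 m and angle between mug's own z axis and vertical below 0.1 rad and linear speed of mug below 0.02 m/s and contact force between the fingers and mug below 0.05 N and horizontal distance between lid and mug below 0.008 m and height (world z) of lid above 0.075 m), for 0.2 s.
2. the lid lies flat, knob up, on the cork mat, let go, while the mug stands upright on the bench (horizontal distance between lid and mat below 0.05 m and height (world z) of lid below 0.01 m and angle between lid's own z axis and vertical below 0.12 rad and linear speed of lid below 0.02 m/s and contact force between the fingers and lid below 0.05 N and height (world z) of mug below 0.008 m and angle between mug's own z axis and vertical below 0.1 rad), for 0.2 s.
At the end, for the whole second after the job is handed in: The mug hangs at rest by its handle, clear of the bench: the hook's arm passes through the handle's opening (its centre within 32 mm sideways of, and at most 35 mm below, the arm). The lid lies flat (0.12 rad), knob up, on the cork mat, centre within 50 mm of the mat's (x of mug_loop in the frame of hook_arm between -0.045 and 0.042 m and y of mug_loop in the frame of hook_arm between -0.032 and 0.032 m and z of mug_loop in the frame of hook_arm between -0.035 and 0.01 m and contact force between mug and stand above 0.8 N and height (world z) of mug above 0.06 m and linear speed of mug below 0.06 m/s and angular speed of mug below 0.8 rad/s and horizontal distance between lid and mat below 0.05 m and height (world z) of lid below 0.01 m and angle between lid's own z axis and vertical below 0.12 rad and linear speed of lid below 0.02 m/s); the robot touches nothing.
It fails at once if the mug is knocked over or dropped on the bench (height (world z) of mug below 0.05 m and angle between mug's own z axis and vertical above 0.6 rad).
It fails at once if the lid is tipped over (angle between lid's own z axis and vertical above 0.7 rad).
It fails at once if another thing on the bench is shifted by more than 30 mm (distance of any of tin, spool, glue, hammer, cup, jar, last from where it was at the start of the episode above 0.03 m).
It also fails if it takes over 72 s, if anything falls off the work surface, if the arm or the gripper's body presses on something with over 40 N, if the wrist force passes 120 N, or if a joint passes its speed limit or range.

## Working session

There is one attempt and no reset: what is moved stays moved. The work goes in short steps, Python scripts to look and compute and a tool call to move; the robot and the scene stay as the last step left them, time stands still between calls to the robot, and variables do not carry over. Pictures are saved under pics/ and viewed, at most 10 in all, crops included, and the job is handed in when it is done.

Besides the shell and the picture viewer there is one more tool, called after ">>>" by a JSON object that holds its "fn" and its "kwargs". jog_arm: Moves the arm, as the interface text tells. Its arguments: {"type":"object","properties":{"rows":{"type":"array","items":{"type":"array"}},"newtons":{"type":"number"}},"required":["rows"]}

```bash
mkdir -p pics
cat > h.py <<'E'
import numpy as np, cv2
from rig import arm
def cal(n):
    c=arm.get_calibration(n); R,_=cv2.Rodrigues(np.array(c['rvec'],float)); f=200/np.tan(np.radians(c['fov_y'])/2)
    return R,np.array(c['tvec'],float).ravel(),f,c['cx'],c['cy'],c
def ray(n,u,v,C=None):
    R,t,f,cx,cy,_=C or cal(n)
    return -R.T@t, R.T@np.array([(u-cx)/f,(v-cy)/f,1.])
def onz(n,u,v,z,C=None):
    o,d=ray(n,u,v,C); return o+d*(z-o[2])/d[2]
def proj(n,p,C=None):
    R,t,f,cx,cy,_=C or cal(n); q=R@np.array(p,float)+t; return np.array([cx+f*q[0]/q[2],cy+f*q[1]/q[2]])
def grab(n,f):
    im=arm.grab_frame(n); cv2.imwrite('pics/'+f,im[:,:,::-1]); return im
E
python3 - <<'E'
from h import *
a=grab('scene','s0.png');b=grab('top','t0.png')
cv2.imwrite('pics/s0.png',cv2.resize(a[:,:,::-1],(800,500),interpolation=cv2.INTER_CUBIC))
cv2.imwrite('pics/t0.png',cv2.resize(b[:,:,::-1],(800,500),interpolation=cv2.INTER_CUBIC))
for n in('scene','top','wrist'):
    C=cal(n);print(n,C[5],-C[0].T@C[1])
print(arm.get_state())
E
```

```text
scene {'fov_y': 55.835902370850796, 'cx': 321.80186106144646, 'cy': 201.82041336680746, 'rvec': array([ 1.06008164,  2.16273201, -1.2312883 ]), 'tvec': array([ 0.27733298, -0.06568025,  1.51787538])} [1.22596747 0.60297292 0.72013927]
top {'fov_y': 45.206908419258326, 'cx': 322.68426043249536, 'cy': 195.23117842497143, 'rvec': array([ 2.15450404, -2.14066686,  0.1872872 ]), 'tvec': array([-0.01424526,  0.47809388,  1.57141023])} [0.22676959 0.01561492 1.6267878 ]
wrist {'fov_y': 62.7403150327566, 'cx': 321.31292026227356, 'cy': 191.10052744082338, 'rvec': array([-2.27667537, -1.81875794, -0.25076297]), 'tvec': array([-0.5481406 , -0.03298931,  0.391262  ])} [0.04819084 0.55187146 0.38437987]
{'t': 0.1, 'joint_positions': array([ 1.26237534e+00,  3.51190223e-01,  1.65236668e+00,  1.68853969e-06,
        1.13906145e+00, -8.46013393e-02]), 'dq': array([-0.00024704, -0.00229607, -0.00125237,  0.00059983, -0.000741  ,
       -0.00115952]), 'tau': array([ 2.33858831e-03, -4.98027527e+01, -2.85703325e+01,  7.00743380e-02,
        2.39514647e-02, -1.00205168e-04]), 'position': array([0.1219651 , 0.53601727, 0.24014843]), 'orientation': array([-1.00885259e-04,  1.11676718e-01,  9.93744458e-01, -5.02830015e-04]), 'contact_force': array([-0.07476977, -0.67939058, -0.10772508]), 'moment': array([-0.0061441 , -0.01428829, -0.07320198]), 'gripper_force': 0.0, 'finger_gap': 0.9995184226061676}
```

View pics/s0.png

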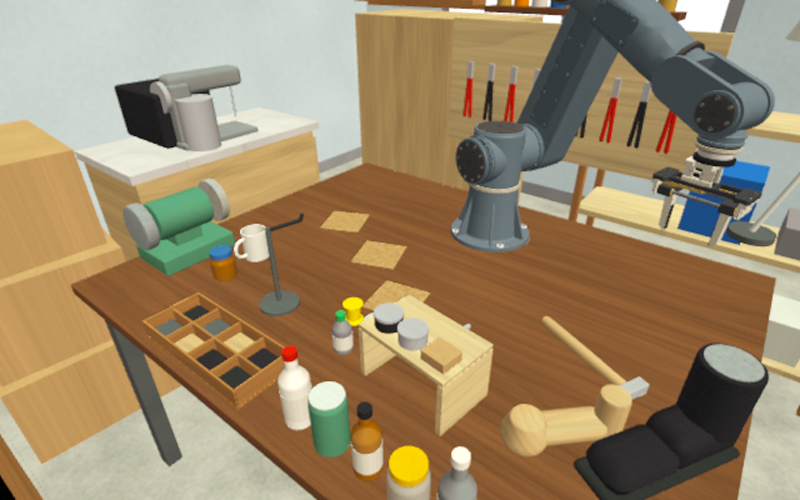

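View pics/t0.png

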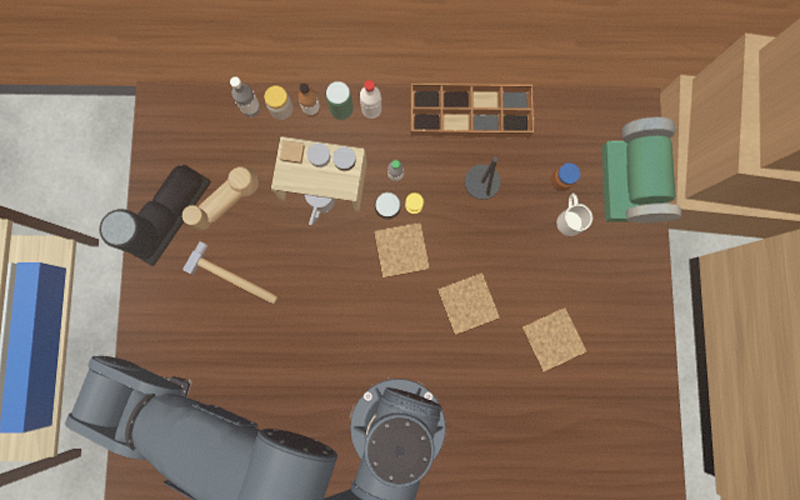

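The top view shows +y to the left. There are three cork mats, at (402,250), (469,303) and (554,340); the one farthest to the robot's left is at (402,250). The candidates for the mug are:
- the steel one under the shelf, with its handle at (317,212)
- the white cup at (574,218), which is a bystander
- the grey tins on the shelf at (318,154) and (344,157)

The description fits the steel mug at (317,205). Next I'll take a close crop to check the choice.

Run:
```python
from h import *
b=cv2.imread('pics/t0.png');a=cv2.imread('pics/s0.png')
A=arm.grab_frame('top')[:,:,::-1]; S=arm.grab_frame('scene')[:,:,::-1]
cv2.imwrite('pics/top_raw.png',A);cv2.imwrite('pics/sc_raw.png',S)
cv2.imwrite('pics/c1.png',cv2.resize(A[100:230,210:410],None,fx=4,fy=4,interpolation=cv2.INTER_CUBIC))
```

```text
(no output)
```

View pics/c1.png

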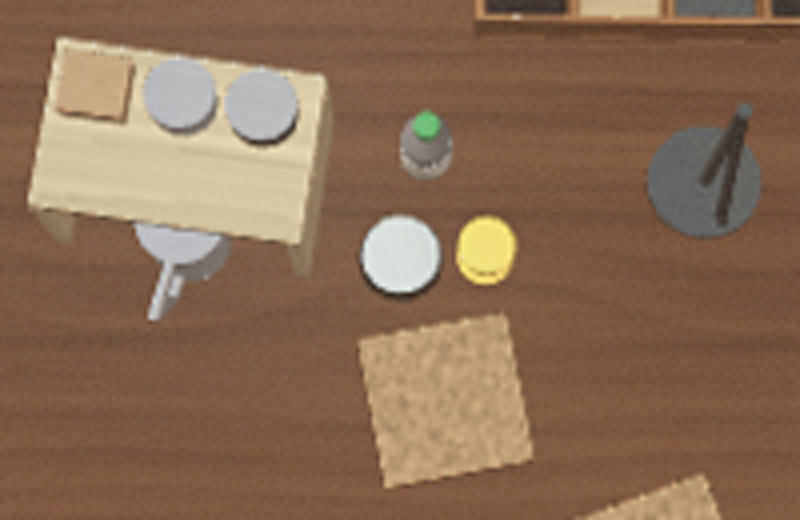

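The crop shows:
- the lid arc at (134,228)–(180,264)–(228,236), with the handle's outer end at (152,318)
- shelf top corners (62,40), (325,75), (300,243) and (30,206)
- the stand foot at (704,182), post top at (743,108) and hook tip at (723,222)
- mat corners (360,340), (505,315), (532,460) and (387,487)

Run:
```python
from h import *
C=cal('top'); np.set_printoptions(precision=4,suppress=True)
P=lambda u,v,z:onz('top',210+(u+.5)/4-.5,100+(v+.5)/4-.5,z,C)[:2]
print('shelf',c:=[P(*p,.132) for p in[(62,40),(325,75),(300,243),(30,206)]],np.mean(c,0))
d=c[0]-c[3]; e=c[1]-c[2]; y=c[0]-c[1]; y2=c[3]-c[2];print([np.linalg.norm(q) for q in(d,e,y,y2)],[np.degrees(np.arctan2(q[1],q[0])) for q in(d,e)],[np.degrees(np.arctan2(q[1],q[0]))-90 for q in(y,y2)])
print('lid L,B,R',[P(*p,.089) for p in[(134,228),(180,265),(228,236)]])
print('handle outer,inner',P(154,318,.08),P(172,266,.078))
print('stand foot',P(704,182,.005),'posttop',P(743,108,.21),'tip',P(723,222,.222))
m=[P(*p,.004) for p in[(360,340),(505,315),(532,460),(387,487)]];print('mat',np.mean(m,0),m)
for n,p,z in[('glue',(427,125),.1),('tin?',(401,255),.03),('spool',(487,245),.05)]:print(n,P(*p,z))
# hook in scene view
S=cal('scene')
for n,u,v,z in[('tip',302,217,.222),('posttop',268,231,.21),('foot',279,303,.005)]:print('scene',n,onz('scene',u/1.25,v/1.25,z,S)[:2])
for n,u,v,z in[('hammerend',184,260,0.02),('hammer handle end',275,299,.02)]:print(n,onz('top',u/1.25,v/1.25,z,C)[:2])
print('last',onz('top',185/1.25,215/1.25,.05,C)[:2],onz('top',245/1.25,175/1.25,.05,C)[:2])
from scipy.spatial.transform import Rotation as Ro
s=arm.get_state();q=s['orientation'];print(s['position'],Ro.from_quat([*q[1:],q[0]]).as_matrix())
W=cal('wrist');Rt=Ro.from_quat([*q[1:],q[0]]).as_matrix();print('cam in tool',Rt.T@(-W[0].T@W[1]-s['position']),W[0]@Rt)
```

```text
shelf [array([0.7407, 0.307 ]), array([0.7137, 0.0944]), array([0.5746, 0.1121]), array([0.6028, 0.3273])] [0.658  0.2102]
[np.float64(0.13940072846431945), np.float64(0.14017245794366345), np.float64(0.21430856040198681), np.float64(0.21703593823286618)] [np.float64(-8.38893888953773), np.float64(-7.268393223935715)] [np.float64(-7.25340245632232), np.float64(-7.464359352070247)]
lid L,B,R [array([0.596 , 0.2508]), array([0.5653, 0.2124]), array([0.59  , 0.1739])]
handle outer,inner [0.5229 0.2336] [0.5669 0.2204]
stand foot [ 0.6618 -0.2301] posttop [ 0.6655 -0.2299] tip [ 0.5728 -0.2111]
mat [ 0.4682 -0.0065] [array([0.5197, 0.0675]), array([ 0.5426, -0.0568]), array([ 0.4173, -0.0799]), array([0.3934, 0.0431])]
glue [0.6823 0.0117]
tin? [0.5887 0.0328]
spool [ 0.5934 -0.0396]
scene tip [ 0.5812 -0.1992]
scene posttop [ 0.662  -0.2259]
scene foot [ 0.6636 -0.2279]
hammerend [0.433  0.5764]
hammer handle end [0.3302 0.3294]
last [0.5499 0.5708] [0.6613 0.4168]
[0.122  0.5361 0.2403] [[-0.9751  0.2219 -0.0002]
 [ 0.2219  0.9751 -0.0006]
 [ 0.0001 -0.0006 -1.    ]]
cam in tool [ 0.0754 -0.0011 -0.1442] [[ 0.0008  1.      0.0009]
 [-0.962   0.0011 -0.273 ]
 [-0.273  -0.0007  0.962 ]]
```

>>> {"fn": "jog_arm", "kwargs": {"rows": [[[0, 0, 0], [-22, -10, 0], 1], [[0, 0, 0], [-40, -20, 0], 1], [[0, 0, 0], [-40, -20, 0], 1], [[0, 0, 0], [-40, -20, 0], 1], [[0, 0, 0], [-40, -20, 0], 1], [[0, 0, 0], [-40, -20, 0], 1], [[0, 0, 0], [-40, -20, 0], 1], [[0, 0, 0], [-40, -20, 0], 1], [[0, 0, 0], [-40, -20, 0], 1], [[0, 0, 0], [-40, -20, 0], 1]]}}

```text
t: 1.2
position: [0.4535, 0.2648, 0.2406]
orientation: [-0.0, 0.112, 0.994, 0.0]
contact_force: [-0.1, 1.4, 0.3]
finger_gap: 0.999
gripper_force: 0.0
```

>>> {"fn": "jog_arm", "kwargs": {"rows": [[[0, 0, 0], [-30, -15, 0], 1], [[0, 0, 0], [-15, -5, 0], 1], [[0, 0, 0], [0, 0, 0], 1], [[0, 0, 0], [0, 0, 0], 1]]}}

```text
t: 1.6
position: [0.4911, 0.2373, 0.2404]
orientation: [-0.0, 0.112, 0.994, -0.0]
contact_force: [0.2, 0.2, 0.6]
finger_gap: 0.998
gripper_force: 0.0
```

```bash
cat >> h.py <<'E'
from scipy.spatial.transform import Rotation as Ro
np.set_printoptions(precision=4,suppress=True)
def pose():
    s=arm.get_state();q=s['orientation'];return s['position'],Ro.from_quat([*q[1:],q[0]]).as_matrix(),s
E
python3 - <<'E'
from h import *
p,R,s=pose();print(s['t'],p,R,s['joint_positions'])
C=cal('wrist');im=grab('wrist','w1.png');np.save('w1.npy',np.array([*C[0].ravel(),*C[1]]))
cv2.imwrite('pics/w1b.png',cv2.resize(im[:,:,::-1],(800,500)))
E
```

```text
1.6 [0.4911 0.2373 0.2404] [[-0.9751  0.2218 -0.0007]
 [ 0.2218  0.9751  0.    ]
 [ 0.0007 -0.0001 -1.    ]] [ 0.3647  0.343   1.6635  0.0003  1.1358 -0.9826]
```

View pics/w1b.png

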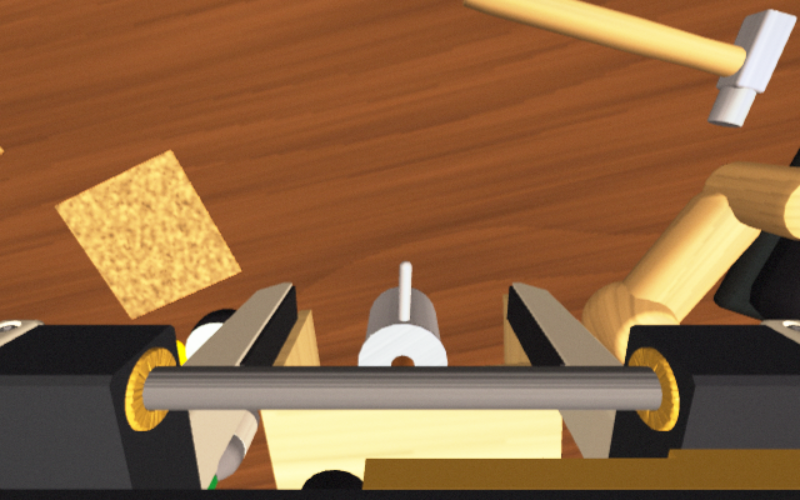

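The wrist view shows the handle's outer end at (405,264) and its bar at (404,318). The lid edge runs from (358,352) to (447,352), with the knob at (403,360).

Run:
```python
from h import *
C=cal('wrist');W=lambda u,v,z:onz('wrist',u/1.25,v/1.25,z,C)[:2]
o=W(405,263,.08);i=W(404,318,.077);l=[W(358,352,.089),W(447,352,.089)];print(o,i,l,np.mean(l,0))
t=W(402.5,325,.089);print('lid front',t)
d=i-o;print('handle dir',np.degrees(np.arctan2(d[1],d[0])))
c=np.array([t[0]+.037,0]);print('tin cap',W(212,335,.03))
p,R,s=pose()
k=np.mean(l,0);d=o-k;print('dir lid->outer',np.degrees(np.arctan2(d[1],d[0])),np.linalg.norm(d))
for r in(64,68): 
  g=o+(85-r)/1000*np.array([np.cos(np.radians(-14)),np.sin(np.radians(-14))]);print(r,g,R.T@(np.array([*g,.074])-p)*1000)
```

```text
[0.521  0.2322] [0.5686 0.2207] [array([0.5842, 0.1788]), array([0.6001, 0.2494])] [0.5921 0.2141]
lid front [0.5684 0.2195]
handle dir -13.537077910638994
tin cap [0.5687 0.0313]
dir lid->outer 165.76402775225785 0.07338430434738172
64 [0.5414 0.2271] [-51.6772   0.947  166.4882]
68 [0.5375 0.2281] [-47.6781   1.0326 166.4905]
```

>>> {"fn": "jog_arm", "kwargs": {"rows": [[[0, 0, 0], [-25, 1, 10], 1], [[0, 0, 0], [-24, 0, 20], 1], [[0, 0, 0], [0, 0, 30], 1], [[0, 0, 0], [0, 0, 30], 1], [[0, 0, 0], [0, 0, 30], 1], [[0, 0, 0], [0, 0, 25], 1], [[0, 0, 0], [0, 0, 15], 1], [[0, 0, 0], [0, 0, 7], 1], [[0, 0, 0], [0, 0, 0], 1]]}}

```text
t: 2.55
position: [0.5394, 0.2273, 0.0735]
orientation: [-0.0, 0.111, 0.994, -0.0]
contact_force: [-0.2, 0.9, 0.2]
finger_gap: 1.0
gripper_force: 0.0
```

>>> {"fn": "jog_arm", "kwargs": {"rows": [[[0, 0, 0], [0, 0, 0], 0.25], [[0, 0, 0], [0, 0, 0], 0.25], [[0, 0, 0], [0, 0, 0], 0.25], [[0, 0, 0], [0, 0, 0], 0.25], [[0, 0, 0], [0, 0, 0], 0], [[0, 0, 0], [0, 0, 0], 0], [[0, 0, 0], [0, 0, 0], 0], [[0, 0, 0], [0, 0, 0], 0]], "newtons": 30}}

```text
t: 3.35
position: [0.5398, 0.2268, 0.0736]
orientation: [-0.0, 0.112, 0.994, -0.0]
contact_force: [-0.6, 0.4, 0.6]
finger_gap: 0.364
gripper_force: 0.0
```

>>> {"fn": "jog_arm", "kwargs": {"rows": [[[0, 0, 0], [0, 0, 0], 0], [[0, 0, 0], [0, 0, 0], 0], [[0, 0, 0], [0, 0, 0], 0], [[0, 0, 0], [0, 0, 0], 0], [[0, 0, 0], [0, 0, 0], 0], [[0, 0, 0], [0, 0, 0], 0]], "newtons": 40}}

```text
t: 3.95
position: [0.5398, 0.2269, 0.0736]
orientation: [-0.0, 0.112, 0.994, 0.0]
contact_force: [-0.5, -0.4, -1.1]
finger_gap: 0.099
gripper_force: 40.0
```

>>> {"fn": "jog_arm", "kwargs": {"rows": [[[0, 0, 0], [4, 0, 0], 0], [[0, 0, 0], [8, 0, 0], 0], [[0, 0, 0], [12, 0, 0], 0], [[0, 0, 0], [14, 0, 0], 0], [[0, 0, 0], [14, 0, 0], 0], [[0, 0, 0], [14, 0, 0], 0], [[0, 0, 0], [14, 0, 0], 0], [[0, 0, 0], [12, 0, 0], 0], [[0, 0, 0], [8, 0, 0], 0], [[0, 0, 0], [4, 0, 0], 0]]}}

```text
t: 4.95
position: [0.4376, 0.2501, 0.0737]
orientation: [-0.0, 0.111, 0.994, -0.0]
contact_force: [1.4, 0.2, -1.6]
finger_gap: 0.096
gripper_force: 40.0
```

Run:
```python
from h import *
p,R,s=pose();print(s['t'],p,s['contact_force'],s['moment'],s['finger_gap'])
A=grab('scene','s2.png')[:,:,::-1];C=cal('scene');u,v=proj('scene',[.5,.23,.06],C);print(u,v)
x=int(np.clip(u-100,0,440));y=int(np.clip(v-70,0,275));cv2.imwrite('pics/s2c.png',cv2.resize(A[y:y+125,x:x+200],None,fx=4,fy=4,interpolation=cv2.INTER_CUBIC))
```

```text
4.95 [0.4376 0.2501 0.0737] [ 1.3966  0.2155 -1.5774] [-0.0229 -0.0799 -0.0372] 0.09647142531909186
377.72510295423047 259.5324740611784
```

View pics/s2c.png

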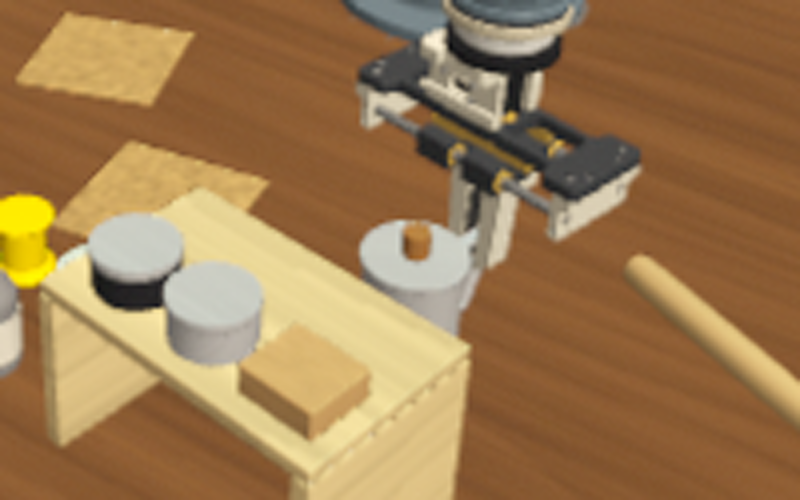

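>>> {"fn": "jog_arm", "kwargs": {"rows": [[[0, 0, 0], [0, 0, 0], 0.5], [[0, 0, 0], [0, 0, 0], 0.5], [[0, 0, 0], [0, 0, 0], 0.5], [[0, 0, 0], [0, 0, 0], 0.5], [[0, 0, 0], [0, 0, 0], 0.5], [[0, 0, 0], [0, 0, 0], 0.5], [[0, 0, 0], [0, 0, -8], 0.5], [[0, 0, 0], [0, 0, -20], 0.5], [[0, 0, 0], [0, 0, -30], 0.5], [[0, 0, 0], [0, 0, -30], 0.5]]}}

```text
t: 6.0
position: [0.4382, 0.2498, 0.1631]
orientation: [-0.0, 0.112, 0.994, -0.0]
contact_force: [-0.2, 0.3, -0.6]
finger_gap: 0.5
gripper_force: 0.0
```

>>> {"fn": "jog_arm", "kwargs": {"rows": [[[0, 0, 0], [20, 0, -40], 0.5], [[0, 0, 0], [20, 0, -40], 0.5], [[0, 0, 0], [10, 0, -30], 0.5], [[0, 0, 0], [0, 0, 0], 0.5], [[0, 0, 0], [0, 0, 0], 0.5]]}}

```text
t: 6.5
position: [0.3896, 0.2611, 0.2722]
orientation: [0.001, 0.111, 0.994, 0.0]
contact_force: [0.0, 0.4, -1.1]
finger_gap: 0.505
gripper_force: 0.0
```

Run:
```python
from h import *
p,R,s=pose();print(s['t'],p,s['contact_force'],s['joint_positions'])
im=grab('wrist','w2.png');cv2.imwrite('pics/w2b.png',cv2.resize(im[:,:,::-1],(800,500)))
```

```text
6.5 [0.3896 0.2611 0.2722] [ 0.0146  0.3665 -1.0534] [ 0.4911  0.1666  1.8133 -0.      1.1602 -0.8563]
```

View pics/w2b.png

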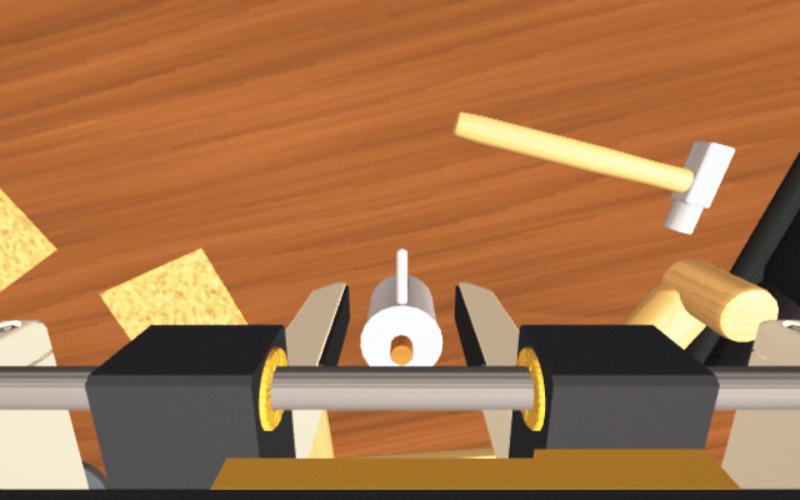

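Run:
```python
from h import *
C=cal('wrist');W=lambda u,v,z:onz('wrist',u/1.25,v/1.25,z,C)[:2]
p,R,s=pose()
print('edges',W(361,343,.089),W(442,343,.089),'front',W(402,305.5,.089),'knob base front',W(402,336,.089),'knobtop',W(402,354,.109),'handle',W(402,250,.08))
f=W(402,305.5,.089);c=f+.037*np.array([.975,-.222]);print('c',c,R.T@(np.array([*c,.114])-p)*1000)
h=W(402,250,.08);c2=h+.085*np.array([.975,-.222]);print('c2',c2,R.T@(np.array([*c2,.114])-p)*1000)
im=cv2.imread('pics/w2.png');hsv=cv2.cvtColor(im,cv2.COLOR_BGR2HSV)
m=((hsv[...,1]<40)&(hsv[...,2]>215)).astype(np.uint8);m[:240]=0;m[295:]=0;m[:,:285]=0;m[:,358:]=0
ys,xs=np.nonzero(m);print(len(xs),xs.min(),xs.max(),ys.min(),ys.max())
```

```text
edges [0.492 0.199] [0.5079 0.2695] front [0.4645 0.2428] knob base front [0.4933 0.2362] knobtop [0.4989 0.235 ] handle [0.4181 0.2533]
c [0.5006 0.2345] [-114.2316   -0.925   157.2692]
c2 [0.501  0.2344] [-114.6096   -0.9851  157.2691]
2308 289 353 240 292
```

>>> {"fn": "jog_arm", "kwargs": {"rows": [[[0, 0, 0], [-24, 0, 10], 0.5], [[0, 0, 0], [-35, -1, 20], 0.5], [[0, 0, 0], [-35, 0, 25], 0.5], [[0, 0, 0], [-20, 0, 25], 0.5], [[0, 0, 0], [0, 0, 25], 0.5], [[0, 0, 0], [0, 0, 25], 0.5], [[0, 0, 0], [0, 0, 17], 0.5], [[0, 0, 0], [0, 0, 10], 0.3], [[0, 0, 0], [0, 0, 0], 0.3], [[0, 0, 0], [0, 0, 0], 0.3]]}}

```text
t: 7.55
position: [0.5006, 0.2346, 0.1145]
orientation: [-0.0, 0.112, 0.994, -0.0]
contact_force: [-0.1, 0.5, 0.7]
finger_gap: 0.316
gripper_force: 0.0
```

>>> {"fn": "jog_arm", "kwargs": {"rows": [[[0, 0, 0], [0, 0, 0], 0], [[0, 0, 0], [0, 0, 0], 0], [[0, 0, 0], [0, 0, 0], 0], [[0, 0, 0], [0, 0, 0], 0], [[0, 0, 0], [0, 0, 0], 0]], "newtons": 15}}

```text
t: 8.05
position: [0.5008, 0.2348, 0.1151]
orientation: [0.0, 0.112, 0.994, 0.0]
contact_force: [-1.0, -1.7, 5.1]
finger_gap: 0.211
gripper_force: 15.0
```

>>> {"fn": "jog_arm", "kwargs": {"rows": [[[0, 0, 0], [0, 0, -4], 0], [[0, 0, 0], [0, 0, -10], 0], [[0, 0, 0], [0, 0, -18], 0], [[0, 0, 0], [0, 0, -20], 0], [[0, 0, 0], [-2, -10, -8], 0], [[0, 0, 0], [-3, -25, 0], 0], [[0, 0, 0], [-3, -35, 0], 0], [[0, 0, 0], [-3, -35, 0], 0], [[0, 0, 0], [-3, -35, 0], 0], [[0, 0, 0], [-3, -35, 0], 0]]}}

```text
t: 9.05
position: [0.4775, 0.0585, 0.1746]
orientation: [-0.0, 0.112, 0.994, -0.0]
contact_force: [1.2, 0.8, -0.5]
finger_gap: 0.21
gripper_force: 15.0
```

>>> {"fn": "jog_arm", "kwargs": {"rows": [[[0, 0, 0], [-3, -35, 0], 0], [[0, 0, 0], [-2, -22, 0], 0], [[0, 0, 0], [0, -10, 10], 0], [[0, 0, 0], [0, 0, 25], 0], [[0, 0, 0], [0, 0, 30], 0], [[0, 0, 0], [0, 0, 30], 0], [[0, 0, 0], [0, 0, 20], 0], [[0, 0, 0], [0, 0, 9], 0], [[0, 0, 0], [0, 0, 5], 0], [[0, 0, 0], [0, 0, 0], 0]]}}

```text
t: 10.05
position: [0.4683, -0.006, 0.0455]
orientation: [-0.0, 0.112, 0.994, 0.0]
contact_force: [0.0, 0.4, -0.4]
finger_gap: 0.208
gripper_force: 15.0
```

Run:
```python
from h import *
p,R,s=pose();print(s['t'],p,s['contact_force'],s['finger_gap'])
A=grab('scene','s3.png')[:,:,::-1];u,v=proj('scene',[.48,.1,.06]);print(u,v)
x=int(u-100);y=int(v-70);cv2.imwrite('pics/s3c.png',cv2.resize(A[y:y+125,x:x+200],None,fx=4,fy=4,interpolation=cv2.INTER_CUBIC))
```

```text
10.05 [ 0.4683 -0.006   0.0455] [ 0.0428  0.3897 -0.3761] 0.20762997571694836
342.8113380781081 238.6798202076763
```

View pics/s3c.png

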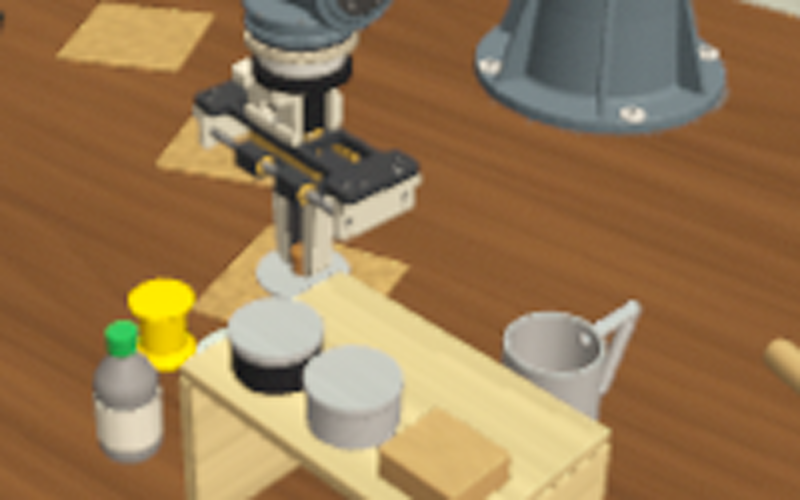

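The lid is gripped level over the chosen mat, and the open mug stands upright. I'll lower the lid and release it.

>>> {"fn": "jog_arm", "kwargs": {"rows": [[[0, 0, 0], [0, 0, 3], 0], [[0, 0, 0], [0, 0, 2], 0], [[0, 0, 0], [0, 0, 1], 0], [[0, 0, 0], [0, 0, 0], 0], [[0, 0, 0], [0, 0, 0], 0]]}}

```text
t: 10.6
position: [0.4684, -0.0061, 0.0397]
orientation: [0.0, 0.112, 0.994, 0.0]
contact_force: [-0.3, 0.1, 0.1]
finger_gap: 0.206
gripper_force: 15.0
```

>>> {"fn": "jog_arm", "kwargs": {"rows": [[[0, 0, 0], [0, 0, 1], 0], [[0, 0, 0], [0, 0, 0], 0], [[0, 0, 0], [0, 0, 0], 0]]}}

```text
t: 10.9
position: [0.4685, -0.0061, 0.039]
orientation: [0.0, 0.112, 0.994, -0.0]
contact_force: [-0.9, -0.0, 5.8]
finger_gap: 0.207
gripper_force: 15.0
```

>>> {"fn": "jog_arm", "kwargs": {"rows": [[[0, 0, 0], [0, 0, 0], 0.5], [[0, 0, 0], [0, 0, 0], 0.5], [[0, 0, 0], [0, 0, 0], 0.5], [[0, 0, 0], [0, 0, 0], 0.5], [[0, 0, 0], [0, 0, -5], 0.5], [[0, 0, 0], [0, 0, -20], 0.5], [[0, 0, 0], [0, 0, -30], 1], [[0, 0, 0], [0, 0, -40], 1], [[0, 0, 0], [0, 0, -40], 1], [[0, 0, 0], [0, 0, -20], 1]]}}

```text
t: 11.9
position: [0.4691, -0.0062, 0.1971]
orientation: [0.002, 0.112, 0.994, -0.0]
contact_force: [-0.5, 0.0, 0.0]
finger_gap: 0.794
gripper_force: 0.0
```

>>> {"fn": "jog_arm", "kwargs": {"rows": [[[0, 0, 0], [15, 10, 0], 1], [[0, 0, 0], [20, 20, 0], 1], [[0, 0, 0], [20, 20, 0], 1], [[0, 0, 0], [15, 10, 0], 1], [[0, 0, 0], [0, 0, 0], 1], [[0, 0, 0], [0, 0, 0], 1]]}}

```text
t: 12.5
position: [0.4129, 0.0681, 0.1931]
orientation: [-0.0, 0.111, 0.994, -0.0]
contact_force: [0.1, -0.1, 0.2]
finger_gap: 0.997
gripper_force: 0.0
```

Run:
```python
from h import *
p,R,s=pose();print(s['t'],p,s['contact_force'],s['joint_positions'])
im=grab('wrist','w3.png');t=grab('top','t3.png')
a=cv2.resize(im[:,:,::-1],(480,300));b=cv2.resize(t[95:235,205:429,::-1],(480,300));
h=cv2.resize(t[110:200,350:440,::-1],(300,300),interpolation=cv2.INTER_CUBIC)
cv2.imwrite('pics/m3.png',np.hstack([np.vstack([a,b]),np.vstack([h,np.zeros_like(h)])]))
```

```text
12.5 [0.4129 0.0681 0.1931] [ 0.1174 -0.0794  0.2192] [ 0.0522  0.1762  2.0215 -0.0001  0.9447 -1.2957]
```

View pics/m3.png

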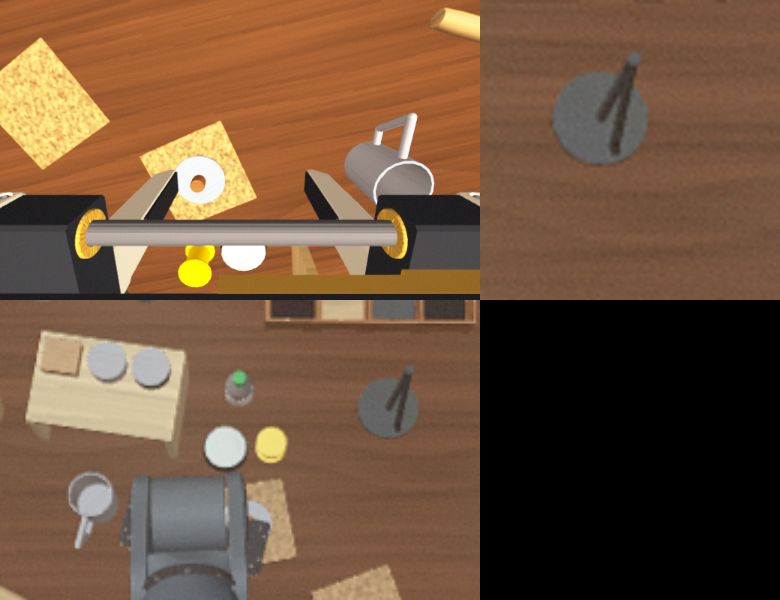

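The lid lies centred on the mat and the mug still stands upright, so next I'll grasp the mug body from above.

>>> {"fn": "jog_arm", "kwargs": {"rows": [[[0, 0, 0], [-7, 20, 0], 1], [[0, 0, 0], [-10, 40, 0], 1], [[0, 0, 0], [-12, 45, 0], 1], [[0, 0, 0], [-10, 40, 0], 1], [[0, 0, 0], [-8, 27, 0], 1], [[0, 0, 0], [-2, 10, 0], 1], [[0, 0, 0], [0, 0, 0], 1], [[0, 0, 0], [0, 0, 0], 1]]}}

```text
t: 13.4
position: [0.5011, 0.2334, 0.1933]
orientation: [-0.0, 0.112, 0.994, -0.0]
contact_force: [-0.0, -0.9, -0.4]
finger_gap: 1.006
gripper_force: 0.0
```

Run:
```python
from h import *
p,R,s=pose();print(p,R.T@(np.array([.5008,.2345,.062])-p)*1000)
```

```text
[0.5011 0.2334 0.1933] [  0.4866   1.1063 131.3091]
```

>>> {"fn": "jog_arm", "kwargs": {"rows": [[[0, 0, 0], [0, 1, 15], 1], [[0, 0, 0], [0, 0, 25], 1], [[0, 0, 0], [0, 0, 30], 1], [[0, 0, 0], [0, 0, 25], 1], [[0, 0, 0], [0, 0, 20], 1], [[0, 0, 0], [0, 0, 11], 1], [[0, 0, 0], [0, 0, 5], 1], [[0, 0, 0], [0, 0, 0], 1], [[0, 0, 0], [0, 0, 0], 0], [[0, 0, 0], [0, 0, 0], 0]], "newtons": 30}}

```text
t: 14.4
position: [0.5022, 0.2356, 0.0635]
orientation: [0.001, 0.112, 0.994, 0.0]
contact_force: [0.7, 0.2, -0.6]
finger_gap: 0.877
gripper_force: 0.0
```

>>> {"fn": "jog_arm", "kwargs": {"rows": [[[0, 0, 0], [0, 0, 0], 0], [[0, 0, 0], [0, 0, 0], 0], [[0, 0, 0], [0, 0, 0], 0], [[0, 0, 0], [0, 0, 0], 0]]}}

```text
t: 14.8
position: [0.502, 0.2356, 0.0631]
orientation: [0.0, 0.112, 0.994, 0.0]
contact_force: [-2.2, -0.6, 5.8]
finger_gap: 0.744
gripper_force: 30.0
```

Run:
```python
from h import *
p,R,s=pose();print(s['t'],p,s['contact_force'],s['finger_gap'],s['gripper_force'])
# hook: tip & post-top by triangulation top/scene with pixel estimates
T=cal('top');S=cal('scene');A=arm.grab_frame('scene');u,v=proj('scene',[.62,-.21,.2],S);print(u,v)
cv2.imwrite('pics/hk.png',cv2.resize(A[int(v)-30:int(v)+20,int(u)-40:int(u)+40,::-1],None,fx=9,fy=9,interpolation=cv2.INTER_CUBIC));print(int(u)-40,int(v)-30)
```

```text
14.8 [0.502  0.2356 0.0631] [-2.178  -0.5521  5.8436] 0.743987202067442 30.00100314617157
229.92132194296093 184.01863623730043
189 154
```

View pics/hk.png

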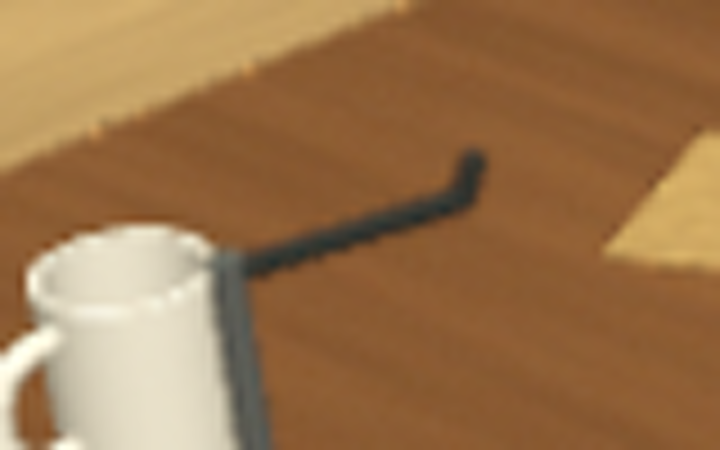

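The scene crop shows the hook's bend at (467,196), its upturned tip at (473,163) and the post top at (230,262).

Run:
```python
from h import *
T=cal('top');S=cal('scene')
s=lambda u,v:(189+(u+.5)/9-.5,154+(v+.5)/9-.5)
t=lambda u,v:(210+(u+.5)/4-.5,100+(v+.5)/4-.5)
for n,a,z in[('tip',(474,160),.222),('bend',(467,196),.21),('post',(230,262),.208)]:print(n,onz('scene',*s(*a),z,S))
def tri(a,b):
    P=lambda C:np.array([[C[2],0,C[3]],[0,C[2],C[4]],[0,0,1]])@np.c_[C[0],C[1]]
    X=cv2.triangulatePoints(P(T),P(S),np.array(t(*a),float).reshape(2,1),np.array(s(*b),float).reshape(2,1));return (X[:3]/X[3]).ravel()
print('tri tip',tri((723,220),(474,160)))
print('tri post',tri((742,110),(230,258)))
```

```text
tip [ 0.5717 -0.2116  0.222 ]
bend [ 0.5757 -0.2125  0.21  ]
post [ 0.6519 -0.2404  0.208 ]
tri tip [ 0.5736 -0.2105  0.2233]
tri post [ 0.6612 -0.2275  0.2177]
```

>>> {"fn": "jog_arm", "kwargs": {"rows": [[[0, 0, 0], [0, 0, -4], 0], [[0, 0, 0], [0, 0, -12], 0], [[0, 0, 0], [0, 0, -22], 0], [[0, 0, 0], [0, 0, -26], 0], [[0, 0, 0], [0, 0, -26], 0], [[0, 0, 0], [0, 0, -26], 0], [[0, 0, 0], [0, 0, -26], 0], [[0, 0, 0], [0, 0, -18], 0], [[0, 0, 0], [0, 0, -8], 0], [[0, 0, 0], [0, 0, -3], 0]], "newtons": 45}}

```text
t: 15.85
position: [0.5018, 0.2355, 0.2344]
orientation: [0.0, 0.112, 0.994, 0.0]
contact_force: [0.4, 0.9, -3.0]
finger_gap: 0.734
gripper_force: 45.0
```

>>> {"fn": "jog_arm", "kwargs": {"rows": [[[0, 0, 0.07], [0, -10, 0], 0], [[0, 0, 0.14], [0, 0, 0], 0], [[0, 0, 0.14], [0, 0, 0], 0], [[0, 0, 0.14], [0, 0, 0], 0], [[0, 0, 0.14], [0, 0, 0], 0], [[0, 0, 0.14], [0, 0, 0], 0], [[0, 0, 0.14], [0, 0, 0], 0], [[0, 0, 0.14], [0, 0, 0], 0], [[0, 0, 0.14], [0, 0, 0], 0], [[0, 0, 0.14], [0, 0, 0], 0]]}}

```text
t: 16.85
position: [0.499, 0.2256, 0.2325]
orientation: [-0.0, 0.703, 0.711, -0.001]
contact_force: [-0.5, 0.1, -3.0]
finger_gap: 0.74
gripper_force: 45.0
```

>>> {"fn": "jog_arm", "kwargs": {"rows": [[[0, 0, 0.14], [0, 0, 0], 0], [[0, 0, 0.08], [0, 0, 0], 0], [[0, 0, 0], [0, 0, 0], 0], [[0, 0, 0], [0, 0, 0], 0]]}}

```text
t: 17.25
position: [0.4992, 0.2256, 0.233]
orientation: [-0.0, 0.774, 0.633, -0.001]
contact_force: [-0.2, -0.1, -2.3]
finger_gap: 0.737
gripper_force: 45.0
```

Run:
```python
from h import *
p,R,s=pose();print(s['t'],p,s['contact_force'],s['joint_positions'],np.degrees(np.arctan2(R[1,0],R[0,0])))
print(R.T@(np.array([.5313,-.2492,.233])-p)*1000)
```

```text
17.25 [0.4992 0.2256 0.233 ] [-0.1756 -0.1481 -2.2611] [ 0.3395  0.3555  1.665  -0.      1.1223  0.54  ] 78.51681857364225
[-458.9569  125.9604    0.1638]
```

>>> {"fn": "jog_arm", "kwargs": {"rows": [[[0, 0, 0], [-15, 0, 0], 0], [[0, 0, 0], [-30, 0, 0], 0], [[0, 0, 0], [-42, 0, 0], 0], [[0, 0, 0], [-42, 0, 0], 0], [[0, 0, 0], [-42, 0, 0], 0], [[0, 0, 0], [-42, 0, 0], 0], [[0, 0, 0], [-42, 0, 0], 0], [[0, 0, 0], [-42, 0, 0], 0], [[0, 0, 0], [-42, 0, 0], 0], [[0, 0, 0], [-42, 0, 0], 0]]}}

```text
t: 18.25
position: [0.4214, -0.1494, 0.2337]
orientation: [0.0, 0.775, 0.632, -0.0]
contact_force: [0.4, 0.3, -2.5]
finger_gap: 0.738
gripper_force: 45.0
```

>>> {"fn": "jog_arm", "kwargs": {"rows": [[[0, 0, 0], [-40, 0, 0], 0], [[0, 0, 0], [-28, 10, 0], 0], [[0, 0, 0], [-10, 20, 0], 0], [[0, 0, 0], [0, 25, 0], 0], [[0, 0, 0], [0, 25, 0], 0], [[0, 0, 0], [0, 15, 0], 0], [[0, 0, 0], [0, 5, 0], 0], [[0, 0, 0], [0, 0, 0], 0], [[0, 0, 0], [0, 0, 0], 0]]}}

```text
t: 19.15
position: [0.504, -0.244, 0.2335]
orientation: [-0.0, 0.775, 0.632, -0.0]
contact_force: [-0.2, -0.1, -2.4]
finger_gap: 0.739
gripper_force: 45.0
```

Run:
```python
from h import *
p,R,s=pose();print(s['t'],p,s['contact_force'],s['joint_positions'],np.degrees(np.arctan2(R[1,0],R[0,0])))
print(R.T@(np.array([.5313,-.2492,.233])-p)*1000)
A=grab('scene','s5.png')[:,:,::-1];T=grab('top','t5.png')[:,:,::-1]
u,v=map(int,proj('scene',[.56,-.21,.21]));u2,v2=map(int,proj('top',[.56,-.22,.21]));print(u-40,v-50,u2-50,v2-40)
cv2.imwrite('pics/m5.png',np.hstack([cv2.resize(A[v-50:v+50,u-40:u+40],(400,500),interpolation=cv2.INTER_CUBIC),cv2.resize(T[v2-50:v2+50,u2-40:u2+40],(400,500),interpolation=cv2.INTER_CUBIC)]))
```

```text
19.15 [ 0.504  -0.244   0.2335] [-0.2374 -0.1185 -2.3702] [-0.5339  0.3765  1.633  -0.0001  1.1328 -0.3311] 78.3852408543109
[ 0.3626 27.7788  0.5069]
204 123 342 120
```

View pics/m5.png

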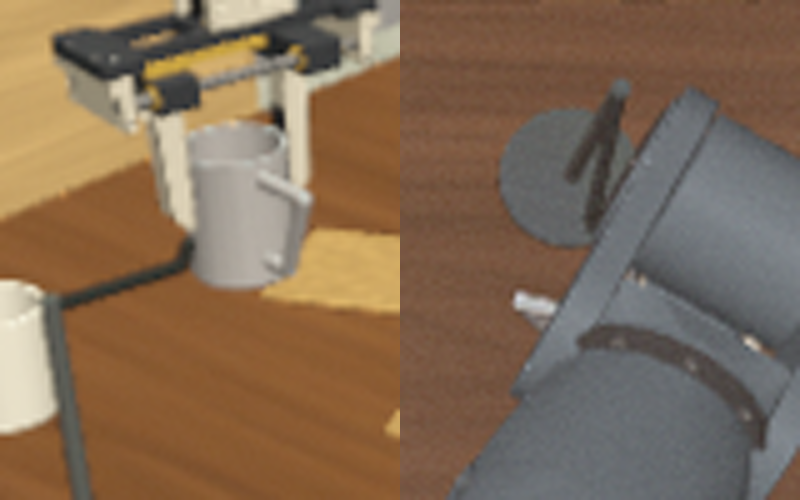

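Run:
```python
from h import *
p,R,s=pose();S=cal('scene');b=p+R@np.array([0,0,.0631])
M=lambda x,y,z:b+R[:,0]*(-x)+R[:,1]*y+np.array([0,0,z])   # x sign: tool x=-mug x
q=lambda P:(proj('scene',P,S)-[204,123])*5
print('outer corner top bar',q(M(-.083,0,.078)),'lower joint',q(M(-.055,0,.018)),'rim L',q(M(0,.034,.085)),q(M(0,-.034,.085)),'base',q(M(0,0,0)))
a=np.array([-.98,.199,0]);P0=np.array([.663,-.229,.21])
print('tip',q(P0+.09*a+[0,0,.012]),'bend',q(P0+.09*a),'post',q(P0))
```

```text
outer corner top bar [301.4432 193.6531] lower joint [284.3581 267.5699] rim L [178.9732 155.318 ] [273.7627 127.0131] base [240.3114 263.2059]
tip [182.7123 243.749 ] bend [184.9537 261.7542] post [ 47.0883 308.1209]
```

The mug hangs upright in the grip, with its handle corner at (308,198) and the hook tip at (190,240). Both agree with the predicted positions to about 1 px, so I'll insert.

>>> {"fn": "jog_arm", "kwargs": {"rows": [[[0, 0, 0], [0, 8, 0], 0], [[0, 0, 0], [0, 12, 0], 0], [[0, 0, 0], [0, 10, 0], 0], [[0, 0, 0], [0, 8, 0], 0], [[0, 0, 0], [0, 8, 0], 0], [[0, 0, 0], [0, 8, 0], 0], [[0, 0, 0], [0, 8, 0], 0], [[0, 0, 0], [0, 0, 0], 0]]}}

```text
t: 20.05
position: [0.5664, -0.2566, 0.2335]
orientation: [0.0, 0.775, 0.632, 0.0]
contact_force: [-0.1, 0.7, -2.4]
finger_gap: 0.739
gripper_force: 45.0
```

>>> {"fn": "jog_arm", "kwargs": {"rows": [[[0, 0, 0], [0, 8, 0], 0], [[0, 0, 0], [0, 10, 0], 0], [[0, 0, 0], [0, 8, 0], 0], [[0, 0, 0], [0, 5, 0], 0], [[0, 0, 0], [0, 0, 0], 0], [[0, 0, 0], [0, 0, 0], 0]]}}

```text
t: 20.65
position: [0.596, -0.2627, 0.2335]
orientation: [-0.0, 0.775, 0.632, -0.0]
contact_force: [-0.1, -0.1, -2.3]
finger_gap: 0.742
gripper_force: 45.0
```

Run:
```python
from h import *
p,R,s=pose();print(s['t'],p,s['contact_force'],s['moment'],s['joint_positions'])
A=grab('scene','s6.png')[:,:,::-1]
u,v=map(int,proj('scene',[.6,-.22,.21]));print(u-40,v-50)
cv2.imwrite('pics/m6.png',cv2.resize(A[v-45:v+45,u-50:u+50],(700,600),interpolation=cv2.INTER_CUBIC))
```

```text
20.65 [ 0.596  -0.2627  0.2335] [-0.0873 -0.0587 -2.276 ] [-0.1219  0.0851 -0.0399] [-0.4866  0.5429  1.3743 -0.      1.2248 -0.2837]
192 127
```

View pics/m6.png

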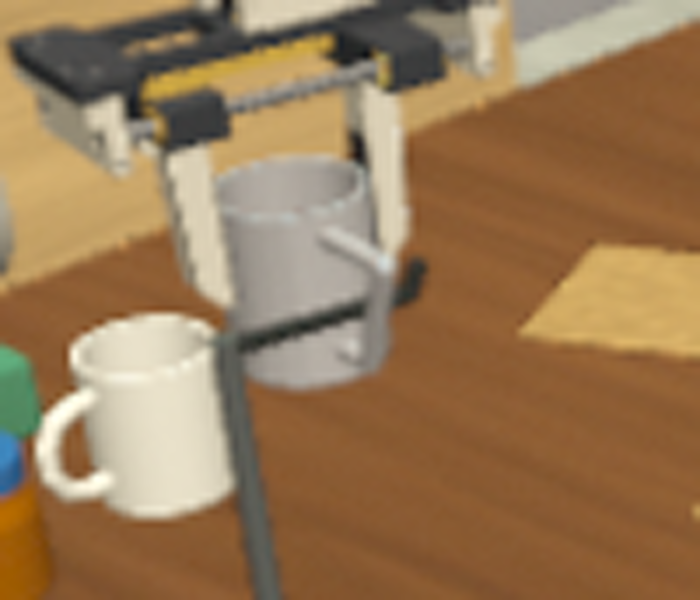

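The hook's arm passes behind the handle's outer bar, its tip emerges at (415,275), and there is no contact force. Next I'll lower the mug a little, then tilt it about the hook.

>>> {"fn": "jog_arm", "kwargs": {"rows": [[[0, 0, 0], [-2, 0, 4], 0], [[0, 0, 0], [-4, 0, 6], 0], [[0, 0, 0], [-5, 0, 6], 0], [[0, 0, 0], [-3, 0, 4], 0], [[0, 0, 0], [0, 0, 0], 0]]}}

```text
t: 21.2
position: [0.5927, -0.2769, 0.2127]
orientation: [-0.001, 0.775, 0.632, -0.0]
contact_force: [-0.3, -0.1, -1.7]
finger_gap: 0.737
gripper_force: 45.0
```

>>> {"fn": "jog_arm", "kwargs": {"rows": [[[0, 0.04, 0], [0, 0, 2.4], 0], [[0, 0.08, 0], [-0.2, 0, 4.8], 0], [[0, 0.08, 0], [-0.2, 0, 4.8], 0], [[0, 0.08, 0], [-0.2, 0, 4.8], 0], [[0, 0.08, 0], [-0.2, 0, 4.8], 0], [[0, 0, 0], [0, 0, 0], 0], [[0, 0, 0], [0, 0, 0], 0]]}}

```text
t: 21.9
position: [0.5936, -0.2746, 0.1922]
orientation: [-0.112, 0.763, 0.622, 0.138]
contact_force: [-0.4, 0.3, -2.5]
finger_gap: 0.741
gripper_force: 45.0
```

```bash
cat > k.py <<'E'
from h import *
p,R,s=pose();a=np.array([-.98,.199,0]);H=np.array([.663,-.229,.21])+.06*a
c=R.T@(H-p)*1000;print(s['t'],p,'F',s['contact_force'],'M',s['moment'],'tilt',np.degrees(np.arccos(-R[2,2])),'arm in mug x,z',-c[0],63.1-c[2],'y',c[1])
d=R.T@np.array([0,0,-1]);print('down in tool',d,s['joint_positions'])
E
python3 k.py
```

```text
21.9 [ 0.5936 -0.2746  0.1922] F [-0.3701  0.2564 -2.5027] M [-0.4088  0.1735 -0.0062] tilt 20.49661478406089 arm in mug x,z -60.969624495687 59.2942389932529 y -1.259472918149729
down in tool [-0.3502  0.0002  0.9367] [-0.6301  0.6501  1.3389  0.3352  1.3203 -0.538 ]
```

>>> {"fn": "jog_arm", "kwargs": {"rows": [[[0, 0.08, 0], [-0.3, 0, 4.8], 0], [[0, 0.08, 0], [-0.3, 0, 4.8], 0], [[0, 0.08, 0], [-0.3, 0, 4.8], 0], [[0, 0.08, 0], [-0.3, 0, 4.8], 0], [[0, 0.08, 0], [-0.3, 0, 4.8], 0], [[0, 0.04, 0], [-0.1, 0, 2.4], 0], [[0, 0, 0], [0, 0, 0], 0], [[0, 0, 0], [0, 0, 0], 0]]}}

```text
t: 22.7
position: [0.5964, -0.2622, 0.1695]
orientation: [-0.245, 0.714, 0.583, 0.301]
contact_force: [-0.0, -0.5, -2.4]
finger_gap: 0.738
gripper_force: 45.0
```

```bash
python3 k.py
```

```text
22.7 [ 0.5964 -0.2622  0.1695] F [-0.0063 -0.4513 -2.3765] M [-0.7158  0.2071  0.0195] tilt 45.673895311127154 arm in mug x,z -60.98800107284933 58.68114635334659 y -1.4468088764551448
down in tool [-0.7154 -0.0005  0.6987] [-0.733   0.8     1.2834  0.6655  1.5433 -0.7202]
```

>>> {"fn": "jog_arm", "kwargs": {"rows": [[[0, 0, 0], [-1.5, 0, 1.5], 0], [[0, 0, 0], [-1, 0, 1], 0], [[0, 0, 0], [-0.7, 0, 0.7], 0], [[0, 0, 0], [0, 0, 0], 0], [[0, 0, 0], [0, 0, 0], 0]]}}

```text
t: 23.2
position: [0.5961, -0.2623, 0.1645]
orientation: [-0.246, 0.714, 0.582, 0.302]
contact_force: [-0.2, -0.3, -2.2]
finger_gap: 0.737
gripper_force: 45.0
```

>>> {"fn": "jog_arm", "kwargs": {"rows": [[[0, 0, 0], [-0.7, 0, 0.7], 0], [[0, 0, 0], [0, 0, 0], 0]]}}

```text
t: 23.4
position: [0.5961, -0.2623, 0.1633]
orientation: [-0.246, 0.714, 0.582, 0.302]
contact_force: [0.5, -0.1, -1.9]
finger_gap: 0.742
gripper_force: 45.0
```

>>> {"fn": "jog_arm", "kwargs": {"rows": [[[0, 0, 0], [-0.7, 0, 0.7], 0], [[0, 0, 0], [0, 0, 0], 0]]}}

```text
t: 23.6
position: [0.5961, -0.2623, 0.1624]
orientation: [-0.246, 0.714, 0.582, 0.302]
contact_force: [-0.1, 0.5, -2.5]
finger_gap: 0.74
gripper_force: 45.0
```

>>> {"fn": "jog_arm", "kwargs": {"rows": [[[0, 0, 0], [-0.7, 0, 0.7], 0], [[0, 0, 0], [0, 0, 0], 0]]}}

```text
t: 23.8
position: [0.5962, -0.2624, 0.1617]
orientation: [-0.246, 0.714, 0.582, 0.302]
contact_force: [0.4, -1.6, 1.0]
finger_gap: 0.74
gripper_force: 45.0
```

>>> {"fn": "jog_arm", "kwargs": {"rows": [[[0, 0, 0], [-0.7, 0, 0.7], 0], [[0, 0, 0], [0, 0, 0], 0]]}}

```text
t: 24.0
position: [0.5963, -0.2625, 0.1609]
orientation: [-0.246, 0.714, 0.582, 0.302]
contact_force: [-0.8, -2.2, 2.2]
finger_gap: 0.74
gripper_force: 45.0
```

```bash
python3 k.py
```

```text
24.0 [ 0.5963 -0.2625  0.1609] F [-0.8412 -2.1751  2.2423] M [-0.1082  0.1257 -0.0068] tilt 45.83912945323833 arm in mug x,z -67.33930806039027 64.20801680889909 y -1.3659004942373325
down in tool [-0.7174 -0.0008  0.6967] [-0.7343  0.811   1.2868  0.6679  1.5339 -0.7296]
```

>>> {"fn": "jog_arm", "kwargs": {"rows": [[[0, 0, 0], [0, 0, 0], 1], [[0, 0, 0], [0, 0, 0], 1], [[0, 0, 0], [0, 0, 0], 1], [[0, 0, 0], [0, 0, 0], 1], [[0, 0, 0], [0, 0, 0], 1], [[0, 0, 0], [0, 0, 0], 1], [[0, 0, 0], [0, 0, 0], 1]]}}

```text
t: 24.7
position: [0.5961, -0.2622, 0.1605]
orientation: [-0.246, 0.714, 0.582, 0.302]
contact_force: [0.2, 0.4, -0.3]
finger_gap: 1.001
gripper_force: 0.0
```

Run:
```python
from h import *
p,R,s=pose();print(p,s['contact_force'],s['finger_gap'])
cv2.imwrite('pics/s7.png',arm.grab_frame('scene')[:,:,::-1]);a=cv2.imread('pics/s7.png')
b=cv2.imread('pics/s6.png');hsv=cv2.cvtColor(a,cv2.COLOR_BGR2HSV)[140:240,180:300]
m=((hsv[...,1]<45)&(hsv[...,2]>100)&(hsv[...,2]<200)).astype(np.uint8)
for r in m[::3]:print(''.join('#' if x else '.' for x in r[::2]))
```

```text
[ 0.5961 -0.2622  0.1605] [ 0.2352  0.4444 -0.3211] 1.0005451238028586
.......#..#...........................#....#................
.......#..............................##....................
............................................................
.............................#..............................
............................................................
...................#........................................
#.......................##..................................
#...................###.......#.............................
##............#.###...........#.............................
.#...................##.....................................
...............###..........................................
.............#...........#..................................
.........................#.#................................
..........................#.................................
...............###....#######....#..........................
.......#........#...###....#................................
............#......####.....#........................
[... 344 characters left out ...]
###..........................
........................########............................
.........................####...............................
............................................................
............................................................
............................................................
............................................................
............................................................
............................................................
......................#####.................................
.................###...######...............................
...............######..#######..............................
```

>>> {"fn": "jog_arm", "kwargs": {"rows": [[[0, 0, 0], [0, 0, -5], 1], [[0, 0, 0], [0, 0, -10], 1], [[0, 0, 0], [0, 0, -15], 1], [[0, 0, 0], [0, 0, -20], 1], [[0, 0, 0], [0, 0, -25], 1], [[0, 0, 0], [0, 0, -25], 1], [[0, 0, 0], [0, 0, -25], 1], [[0, 0, 0], [0, 0, -15], 1], [[0, 0, 0], [0, 0, 0], 1], [[0, 0, 0], [0, 0, 0], 1]]}}

```text
t: 25.75
position: [0.5757, -0.3608, 0.258]
orientation: [-0.246, 0.714, 0.582, 0.302]
contact_force: [0.4, 0.8, -0.5]
finger_gap: 0.994
gripper_force: 0.0
```

>>> {"fn": "jog_arm", "kwargs": {"rows": [[[0, 0, 0], [0, 0, 0], 1], [[0, 0, 0], [0, 0, 0], 1], [[0, 0, 0], [0, 0, 0], 1], [[0, 0, 0], [0, 0, 0], 1], [[0, 0, 0], [0, 0, 0], 1], [[0, 0, 0], [0, 0, 0], 1], [[0, 0, 0], [0, 0, 0], 1], [[0, 0, 0], [0, 0, 0], 1], [[0, 0, 0], [0, 0, 0], 1], [[0, 0, 0], [0, 0, 0], 1]]}}

```text
t: 26.75
position: [0.5759, -0.3606, 0.258]
orientation: [-0.246, 0.714, 0.582, 0.302]
contact_force: [-0.1, -0.2, -0.4]
finger_gap: 0.998
gripper_force: 0.0
```

Run:
```python
from h import *
p,R,s=pose();print(s['t'],p,s['contact_force'])
a=arm.grab_frame('scene')[:,:,::-1].copy()
k=None
for i in range(4): k=arm.grab_frame('scene')[:,:,::-1].copy()
cv2.imwrite('pics/s8.png',k);print('motion',np.abs(a.astype(int)-k).max(), np.abs(cv2.GaussianBlur(a,(5,5),0).astype(int)-cv2.GaussianBlur(k,(5,5),0))[140:240,180:300].max())
g=cv2.GaussianBlur(k,(3,3),0)[140:240,180:300];hsv=cv2.cvtColor(g,cv2.COLOR_BGR2HSV)
m=((hsv[...,1]<50)&(hsv[...,2]>95)&(hsv[...,2]<225)).astype(np.uint8)
dk=hsv[...,2]<75
for r,d in zip(m[::2],dk[::2]):print(''.join('#' if x else('o' if y else '.') for x,y in zip(r,d)))
a=np.array([-.98,.199,0]);P0=np.array([.663,-.229,.21])
for n,P in[('bend',P0+.09*a),('post',P0)]:print(n,proj('scene',P)-[180,140])
```

```text
26.75 [ 0.5759 -0.3606  0.258 ] [-0.0968 -0.165  -0.4141]
motion 22 4
.##.....................................#...................................##########..................................
...#.....................................#...................................####.......................................
....#.....................................#.............................................................................
.....#.....................................#............................................................................
......#.....................................#...........................................................................
.......#................................................................................................................
.........#..............................................................................................................
..........#.............................................................................................................
...........#..................................................
[... 4365 characters left out ...]
.................................................
........................................................................................................................
...........................................#............................................................................
......................................##....###########.................................................................
.................................#######.....#############..............................................................
...............................##########....##############.............................................................
bend [60.9907 35.3508]
post [33.4177 44.6242]
```

```bash
python3 -c "
from h import *
print(arm.hand_in())"
```

```text
the job is handed in; nothing more can be done
None
```

The job is handed in with no verdict returned: the mug was drawn out and let go, the lid laid knob up on the leftmost cork mat, and the mug was hanging still on the hook in the last camera frames, about 27 s in; I viewed 11 pictures, one over the limit of 10.

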